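# Check the undersides of two prism housings

## Robot

A 6-joint arm with a two-finger parallel gripper is mounted at the origin on the work surface. World frame = base frame: x ahead of the robot, y to its left, z up, the work surface at z = 0. Lengths are in m, angles in degrees, forces in N, time in s.
With the tool pointing down it reaches from about 0.4 to 0.825 m from the base axis. Payload 7 kg.
Tool frame: the origin (TCP) lies on the centre line of the jaws, within the pads' length; the fingertips stand 14 mm ahead of it and the grasp point (between the pads) lies 5 mm behind it; z points along the fingers, y is the line along which they close (so a half turn about z gives the same grasp; the last joint's range is limited). The gripper opens to 88 mm and grips with 3 to 60 N. Pads are 19 mm wide; open, the fingers measure 130 mm over their backs; the gripper's body (78 mm by 193 mm) begins 47 mm behind the grasp point.
Start: joints at [-50.013, 20.546, 0.682, 0, -70.136, -16.507], TCP at [0.269, -0.619, 0.241] pointing down, gripper open.
Joint ranges: [-176.03, 176.03], [-82.01, 121.73], [-58.28, 71.71], [-173.87, 95.51], [-174.79, -0.11], [-173.66, 173.66]. Speed limits (degrees/s): [136.94, 136.94, 172.46, 180, 180, 180].

## Interface

Orientations are given as [roll, pitch, yaw] about the fixed x, y, z axes, in that order (R = Rz(yaw) Ry(pitch) Rx(roll)).
In Python, from plant import r gives the robot as it stands.
- The arm moves only by the tool send_rows, never from a script. Its argument "steps" is a list of rows, each an object with "dp": the shift along the tool's x, y, z in mm, a list of three; "roll": the turn about the tool's z in rad; "jaw": the opening in per cent of the stroke, from 0 (shut) to 100 (fully open). In form: [{"dp": [tx, ty, tz], "roll": roll, "jaw": jaw}, ...]. A call has 1 to 5 rows; each row is the pose to reach, as a shift and turn from the pose commanded when the call began, along the tool's axes at that moment; what a row does not reach only later rows make up. A row lasts 1/8 s, in which the tool goes at most 62.5 mm and 10.7 degrees, less where a joint would pass 70% of its speed; a pose out of reach is approached as far as the arm can. A call with a gripper value outside its range is refused whole. The fingers move at their own pace and stop on an object; "newtons" is the grip in N (left out, the last holds). Time passes only in rows, so rows that repeat a pose let the fingers close. It gives the time, the measured TCP pose, the force, the opening and the grip force at its end, in the units of the state.
- r.get_state(): the state, without advancing time (a new reading comes with each control period).
- r.capture(name): name is "scene" or "top" or "wrist"; returns a dict with "image" (384x512x3 uint8, blue, green, red), "K" (3x3 intrinsics, pixels), "dist" ([k1, k2, p1, p2, k3] as OpenCV has them; the pictures are not rectified), "rvec" (rotation vector, rad) and "tvec" (3), from world to camera coordinates, as OpenCV has them. Camera axes: x right, y down, z forward; pixel columns grow to the right and rows downward; lengths in m; the calibration is good to about 2 mm. A picture is of the moment at which its call begins. There is no depth.
- r.close_job(): hands the job in; it is judged then, once.
The state is a dict: "time_s": time; "joints": joint angles; "qd": joint speeds; "joint_torque": joint torques, N m; "tcp_pos": TCP position; "eef_rot": TCP orientation; "contact_force": force on the tool from outside, world axes, zero at the start; "moment": the same for the moment, N m; "gripper_width": finger opening in m; "gripper_force": force on a finger pad.
Only numpy, scipy, OpenCV 4.12 (cv2) and the standard library are available. Lean on these libraries where they do the work, as an engineer would, in place of code of your own. Each camera call takes 0.05 s, during which the arm holds its last target. There are 200 camera calls.

## Task

Two white square prism housings stand on the black mat, open underside down. Turn each one over onto one of its flat sides so that its underside can be seen, and look for the round metal screw boss inside: leave the housing that has the boss lying on its side on the mat, and put the one whose boss is missing into the steel reject tray, also lying flat on its side.

Things in the scene. Friction and masses are not known exactly. Their poses are not given: they have to be found in the camera images.
- housing_a: White shell 52 x 52 mm, 50 mm tall, 4 mm walls, open underneath, black inside, black lens collar (30 mm across, 8 mm high) on top; 0.16 kg. Starts upright on the mat; lies steadily on any flat side. Origin: centre of the underside; z to the collar, x, y square to the flat sides. The good one: a round aluminium boss, 16 mm across, runs down its middle from the ceiling to 3 mm short of the underside.
- housing_b: White shell 52 x 52 mm, 50 mm tall, 4 mm walls, open underneath, black inside, black lens collar (30 mm across, 8 mm high) on top; 0.16 kg. Starts upright on the mat; lies steadily on any flat side. Origin: centre of the underside; z to the collar, x, y square to the flat sides. The faulty one: no boss, empty inside.
- mat: Fixed black rubber mat 220 mm (its x) by 300 mm (its y), 4 mm thick. Origin: centre of its underside, on the table top. A small metal ring and a small brass cap, up to 12 mm high, lie along its far (+x) edge.
- reject_tray_in (a point): Centre of the inner floor of the fixed, empty stainless steel reject tray: a square open tray 180 x 180 mm outside, 172 x 172 mm inside, 20 mm high, walls and floor 4 mm thick; the floor is 4 mm above the table. x and y run along its sides, z up.
Mind the look-alikes: they are no part of the job. What is shaped like the housing_b but yellow is not meant. What is shaped like the housing_a but red is not meant.

How it is judged (in metres and radians):
At the end, for the whole second after the job is handed in: The housing with the boss lies on a flat side (within 10 degrees) on the mat, its origin not more than 10 mm outside the mat's outline; the housing without a boss lies on a flat side (within 10 degrees) on the floor of the reject tray, its origin inside the tray's walls; both are at rest (angle between housing_a's own z axis and vertical between 1.396 and 1.745 rad and linear speed of each of housing_a, housing_b below 0.02 m/s and angular speed of each of housing_a, housing_b below 0.2 rad/s and x of housing_a in the frame of mat between -0.12 and 0.12 m and y of housing_a in the frame of mat between -0.16 and 0.16 m and z of housing_a in the frame of mat below 0.045 m and angle between housing_b's own z axis and vertical between 1.396 and 1.745 rad and x of housing_b in the frame of reject_tray_in between -0.086 and 0.086 m and y of housing_b in the frame of reject_tray_in between -0.086 and 0.086 m and z of housing_b in the frame of reject_tray_in below 0.04 m); the robot touches nothing.
It also fails if it takes over 67 s, if anything falls off the work surface, if the arm or the gripper's body presses on something with over 40 N, if the wrist force passes 120 N, or if a joint passes its speed limit or range.

## Working session

There is one attempt and no reset: what is moved stays moved. The work goes in short steps, Python scripts to look and compute and a tool call to move; the robot and the scene stay as the last step left them, time stands still between calls to the robot, and variables do not carry over. Pictures are saved under pics/ and viewed, at most 10 in all, crops included, and the job is handed in when it is done.

Besides the shell and the picture viewer there is one more tool, called as a command line: name --argument value ..., lists and objects as JSON in quotes. send_rows: Moves the arm, as the interface text tells. Its arguments: {"type":"object","properties":{"steps":{"type":"array","items":{"type":"object","properties":{"dp":{"type":"array","items":{"type":"number"}},"roll":{"type":"number"},"jaw":{"type":"number"}}}},"newtons":{"type":"number"}},"required":["steps"]}

```bash
ls; mkdir -p pics; python3 - <<'E'
from plant import r
import cv2,numpy as np
a=r.capture("scene")["image"];b=r.capture("top")["image"]
cv2.imwrite("pics/s.png",a);cv2.imwrite("pics/t.png",cv2.resize(b,(800,600),interpolation=cv2.INTER_CUBIC))
print(r.get_state())
E
```

```text
pics
{'time_s': 0.1, 'joints': array([-5.00109220e+01,  2.05858927e+01,  6.43177431e-01, -1.70485864e-02,
       -7.01342462e+01, -1.65061047e+01]), 'qd': array([ 0.01721043, -0.08373961,  0.14264674,  0.13708852, -0.09637155,
       -0.07584155]), 'joint_torque': array([-1.64744267e-01, -5.84060740e+01,  2.93462062e+01,  7.05529913e+00,
       -6.76962991e-04, -3.14301134e-03]), 'tcp_pos': array([ 0.26880107, -0.61876578,  0.23976631]), 'eef_rot': array([ 1.79921656e+02, -6.50052790e-03, -1.56522826e+02]), 'contact_force': array([ 0.5890233 , -0.09375637,  0.04700641]), 'moment': array([0.04879556, 0.00310336, 0.01820075]), 'gripper_force': 0.0, 'gripper_width': 0.0874254535141394}
```

View pics/t.png

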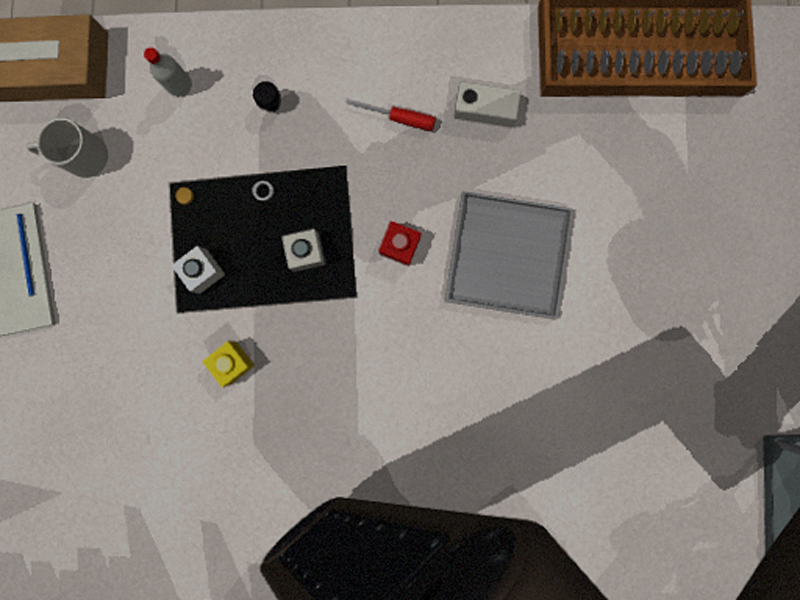

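View pics/s.png

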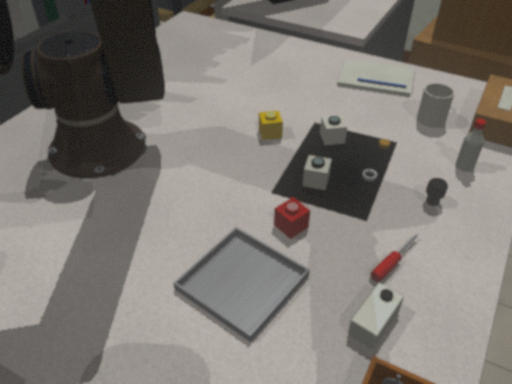

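The top view (enlarged) shows two white housings on the mat at about (197,268) and (302,249). The red (400,242) and yellow (227,363) look-alikes stand off the mat, so they are not meant. The white box at (488,103) is off the mat and a different shape. The tray is at (510,255). Next I confirm this in a crop.

```bash
cat > h.py <<'E'
import cv2,numpy as np
from plant import r
def ray(c,px,z):
    u=cv2.undistortPoints(np.array(px,float).reshape(-1,1,2),c["K"],np.array(c["dist"],float)).reshape(-1,2)
    R=cv2.Rodrigues(np.array(c["rvec"],float))[0];t=np.array(c["tvec"],float).ravel()
    o=-R.T@t;d=np.c_[u,np.ones(len(u))]@R
    return o+d*((z-o[2])/d[:,2])[:,None]
def proj(c,P):
    return cv2.projectPoints(np.array(P,float),np.array(c["rvec"],float),np.array(c["tvec"],float),c["K"],np.array(c["dist"],float))[0].reshape(-1,2)
def crop(c,x0,y0,x1,y1,s,name):
    cv2.imwrite("pics/"+name,cv2.resize(c["image"][y0:y1,x0:x1],None,fx=s,fy=s,interpolation=cv2.INTER_CUBIC))
def tool(pw):  # world vector -> tool axes (mm), from current pose
    from scipy.spatial.transform import Rotation as Ro
    s=r.get_state();R=Ro.from_euler("xyz",s["eef_rot"],degrees=True).as_matrix()
    return (R.T@(np.array(pw)-s["tcp_pos"])*1000).round(1)
E
python3 - <<'E'
from h import *
c=r.capture("top")
crop(c,100,100,232,204,6,"c1.png")
R=cv2.Rodrigues(c["rvec"])[0];print(-R.T@c["tvec"])
w=r.capture("wrist");R=cv2.Rodrigues(w["rvec"])[0];print(-R.T@w["tvec"],R[2])
m=np.array([[169,183],[347,166],[357,297],[177,312]])/1.5625
print(ray(c,m,.004).round(4))
t=np.array([[463,193],[574,209],[558,318],[446,301]])/1.5625
print(ray(c,t,.02).round(4))
E
```

```text
[ 0.39669305 -0.0352367   1.063232  ]
[ 0.19598003 -0.65003539  0.38413152] [ 0.26479896  0.11581293 -0.95732381]
[[0.6494 0.3724 0.004 ]
 [0.6733 0.072  0.004 ]
 [0.4558 0.0554 0.004 ]
 [0.4326 0.3542 0.004 ]]
[[ 0.6224 -0.1178  0.02  ]
 [ 0.595  -0.2964  0.02  ]
 [ 0.4196 -0.2668  0.02  ]
 [ 0.4477 -0.0886  0.02  ]]
```

View pics/c1.png

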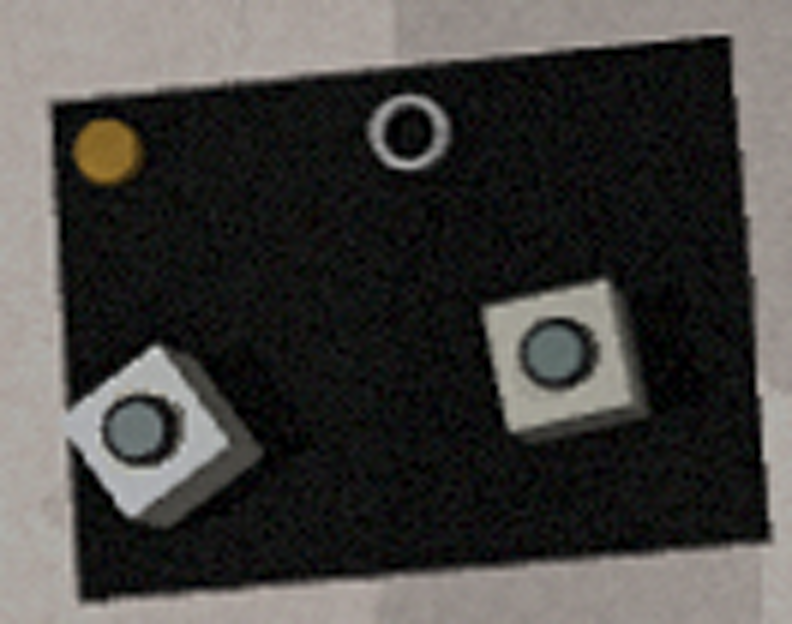

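The crop confirms the two white housings. The left one's top corners are (163,343), (230,440), (133,520), (64,412). The right one's are (608,278), (636,410), (515,440), (483,308).

```bash
python3 - <<'E'
from h import *
c=r.capture("top")
for q in ([[163,343],[230,440],[133,520],[64,412]],[[608,278],[636,410],[515,440],[483,308]]):
    P=ray(c,np.array(q)/6+100-.4,.054);e=np.roll(P,-1,0)-P
    print(P.mean(0).round(4),np.linalg.norm(e,axis=1).round(4),np.degrees(np.arctan2(e[:,1],e[:,0])).round(1))
for k in ("wrist","top"):
    x=r.capture(k);print(k,x["K"][0,0])
E
```

```text
[0.5015 0.3096 0.054 ] [0.0496 0.0517 0.0539 0.05  ] [-144.5  129.1   33.7  -55.6]
[0.5287 0.1382 0.054 ] [0.0556 0.051  0.0561 0.0528] [-167.8  103.5   14.1  -77. ]
wrist 278.8949975210373
top 417.2841141042326
```

```bash
python3 - <<'E'
from h import *
print(tool([.5735,.1487,.14]),r.capture("scene")["tvec"])
c=r.capture("scene");R=cv2.Rodrigues(c["rvec"])[0];print(-R.T@c["tvec"])
E
```

```text
[-585.3  582.7  100.5] [-0.40360883 -0.1238789   1.24205144]
[ 0.82266996 -0.68718755  0.75625741]
```

send_rows --steps '[{"dp": [-40,40,0],"roll": 0,"jaw": 0},{"dp": [-80,80,0],"roll": 0.06,"jaw": 0},{"dp": [-120,120,0],"roll": 0.12,"jaw": 0},{"dp": [-160,160,0],"roll": 0.18,"jaw": 0},{"dp": [-205,205,0],"roll": 0.18,"jaw": 0}]'

```text
time_s: 1.08
tcp_pos: [0.3752, -0.349, 0.2408]
eef_rot: [-180.0, 0.0, -166.9]
contact_force: [2.1, -0.0, -1.0]
gripper_width: 0.0428
gripper_force: 0.0
```

```bash
python3 - <<'E'
from h import *
print(tool([.5735,.1487,.14]))
E
```

```text
[-305.7  439.9  100.7]
```

send_rows --steps '[{"dp": [-35,50,0],"roll": 0,"jaw": 0},{"dp": [-70,100,0],"roll": 0,"jaw": 0},{"dp": [-105,150,0],"roll": 0,"jaw": 0},{"dp": [-140,200,0],"roll": 0,"jaw": 0},{"dp": [-175,250,0],"roll": 0,"jaw": 0}]'

```text
time_s: 1.7
tcp_pos: [0.4888, -0.0651, 0.2411]
eef_rot: [-180.0, 0.1, -166.8]
contact_force: [0.2, -0.3, -0.6]
gripper_width: 0.0005
gripper_force: 0.0
```

send_rows --steps '[{"dp": [-35,50,20],"roll": 0,"jaw": 0},{"dp": [-70,100,40],"roll": 0,"jaw": 0},{"dp": [-105,150,60],"roll": 0,"jaw": 0},{"dp": [-120,180,80],"roll": 0,"jaw": 0},{"dp": [-120,180,80],"roll": 0,"jaw": 0}]'

```text
time_s: 2.33
tcp_pos: [0.5637, 0.1374, 0.1583]
eef_rot: [-180.0, -0.2, -166.7]
contact_force: [0.2, -1.2, -0.2]
gripper_width: 0.0002
gripper_force: 0.0
```

```bash
python3 - <<'E'
from h import *
print(tool([.5735,.1487,.044]),r.get_state()["gripper_width"])
crop(r.capture("wrist"),0,0,512,384,1.5,"w1.png")
E
```

```text
[-12.5   8.8 114.3] 0.00015584239555149076
```

View pics/w1.png

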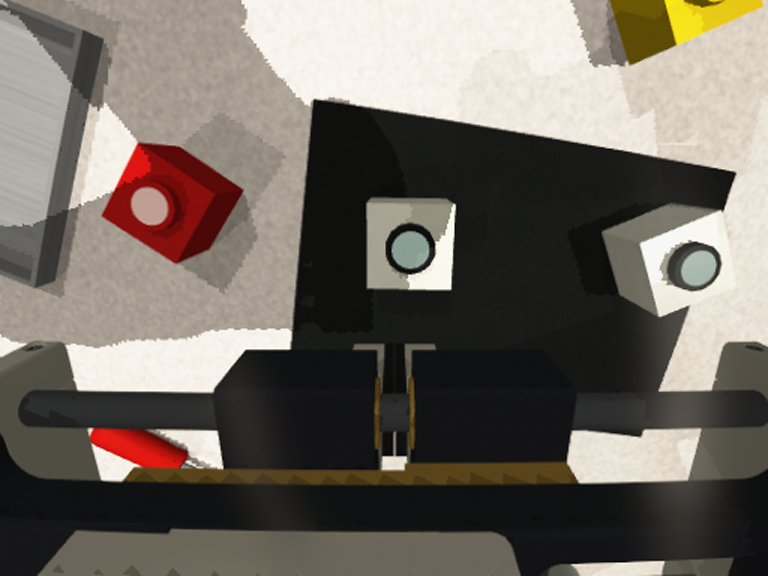

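send_rows --steps '[{"dp": [-12,9,30],"roll": 0,"jaw": 0},{"dp": [-12,9,70],"roll": 0,"jaw": 0},{"dp": [-12,9,105],"roll": 0,"jaw": 0},{"dp": [-12,9,113],"roll": 0,"jaw": 0},{"dp": [-12,9,113],"roll": 0,"jaw": 0}]'

```text
time_s: 3.0
tcp_pos: [0.5742, 0.1464, 0.0485]
eef_rot: [-180.0, 0.0, -166.9]
contact_force: [0.3, -0.2, -1.3]
gripper_width: 0.0008
gripper_force: 0.0
```

send_rows --steps '[{"dp": [4,0,0],"roll": 0,"jaw": 0},{"dp": [8,0,0],"roll": 0,"jaw": 0},{"dp": [11,0,0],"roll": 0,"jaw": 0},{"dp": [14,0,-2],"roll": 0,"jaw": 0},{"dp": [17,0,-6],"roll": 0,"jaw": 0}]'

```text
time_s: 3.62
tcp_pos: [0.5568, 0.143, 0.0537]
eef_rot: [-180.0, -0.0, -166.8]
contact_force: [0.4, -0.4, 0.1]
gripper_width: 0.0004
gripper_force: 0.4
```

```bash
python3 - <<'E'
from h import *
c=r.capture("scene");p=proj(c,[[.53,.14,.03]])[0].astype(int);print(p)
crop(c,p[0]-60,p[1]-45,p[0]+60,p[1]+45,6,"s2.png")
E
```

```text
[316 171]
```

View pics/s2.png

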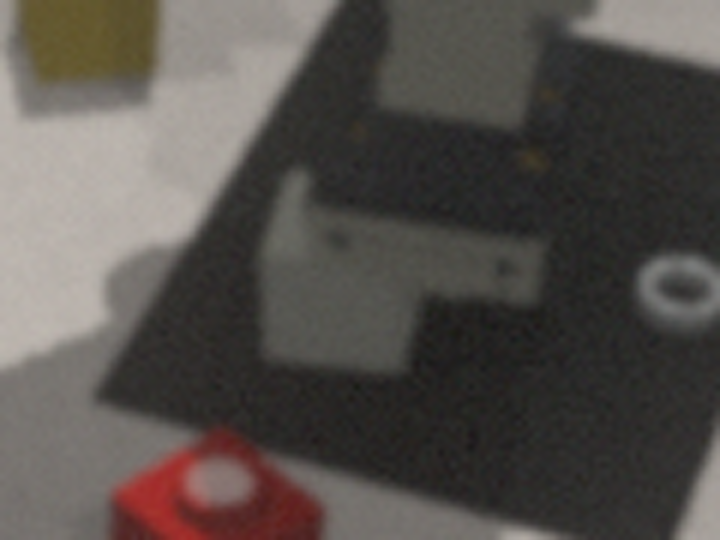

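```bash
python3 - <<'E'
from h import *
c=r.capture("scene")
print(ray(c,[[300,186.2],[324.2,188.3]],.004).round(4))
a=np.radians(13.2);u=np.array([np.cos(a),np.sin(a)]);v=np.array([-u[1],u[0]])
C=np.array([.5287,.1382])
for s,t in((1,-1),(-1,-1)):print(C+26e-3*(s*u+t*v))
E
```

```text
[[0.5079 0.1051 0.004 ]
 [0.559  0.1247 0.004 ]]
[0.55995017 0.11882407]
[0.50932407 0.10694983]
```

send_rows --steps '[{"dp": [4,0,-5],"roll": 0,"jaw": 0},{"dp": [8,0,-10],"roll": 0,"jaw": 0},{"dp": [12,0,-14],"roll": 0,"jaw": 0},{"dp": [16,0,-17],"roll": 0,"jaw": 0},{"dp": [20,0,-19],"roll": 0,"jaw": 0}]'

```text
time_s: 4.35
tcp_pos: [0.5376, 0.1385, 0.0729]
eef_rot: [180.0, 0.0, -166.8]
contact_force: [0.7, -0.1, 0.9]
gripper_width: 0.0002
gripper_force: 0.5
```

```bash
python3 - <<'E'
from h import *
c=r.capture("scene");p=proj(c,[[.53,.14,.03]])[0].astype(int);print(p)
a=c["image"][p[1]-45:p[1]+45,p[0]-60:p[0]+60]
w=r.capture("wrist")["image"][80:320,130:450]
f=lambda i:cv2.resize(i,(400,300),interpolation=cv2.INTER_CUBIC)
cv2.imwrite("pics/s3.png",np.hstack([f(a),f(w)]))
E
```

```text
[316 171]
```

View pics/s3.png

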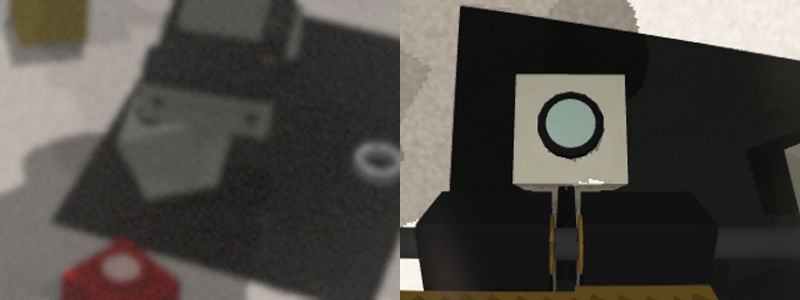

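The housing is tipping about its near edge: the left panel shows it tilted at (180,150), and the right panel shows the collar turning towards the robot. I keep pushing.

send_rows --steps '[{"dp": [5,0,-3],"roll": 0,"jaw": 0},{"dp": [10,0,-5],"roll": 0,"jaw": 0},{"dp": [15,0,-5],"roll": 0,"jaw": 0},{"dp": [20,0,-5],"roll": 0,"jaw": 0},{"dp": [25,0,-5],"roll": 0,"jaw": 0}]'

```text
time_s: 5.08
tcp_pos: [0.5149, 0.1335, 0.0792]
eef_rot: [180.0, 0.2, -166.8]
contact_force: [1.5, -0.2, 11.9]
gripper_width: 0.0006
gripper_force: 5.1
```

send_rows --steps '[{"dp": [5,0,0],"roll": 0,"jaw": 0},{"dp": [5,0,-40],"roll": 0,"jaw": 0},{"dp": [5,0,-80],"roll": 0,"jaw": 0},{"dp": [0,20,-100],"roll": 0,"jaw": 0},{"dp": [0,60,-100],"roll": 0,"jaw": 0}]'

```text
time_s: 5.7
tcp_pos: [0.5003, 0.1915, 0.1794]
eef_rot: [179.9, 0.2, -166.9]
contact_force: [-0.3, 1.2, -0.7]
gripper_width: 0.0006
gripper_force: 0.0
```

```bash
python3 - <<'E'
from h import *
c=r.capture("scene");p=proj(c,[[.51,.14,.03]])[0].astype(int);print(p)
a=c["image"][p[1]-45:p[1]+45,p[0]-60:p[0]+60]
w=r.capture("wrist")["image"]
f=lambda i:cv2.resize(i,(400,300),interpolation=cv2.INTER_CUBIC)
cv2.imwrite("pics/s4.png",np.hstack([f(a),f(w)]))
E
```

```text
[307 169]
```

View pics/s4.png

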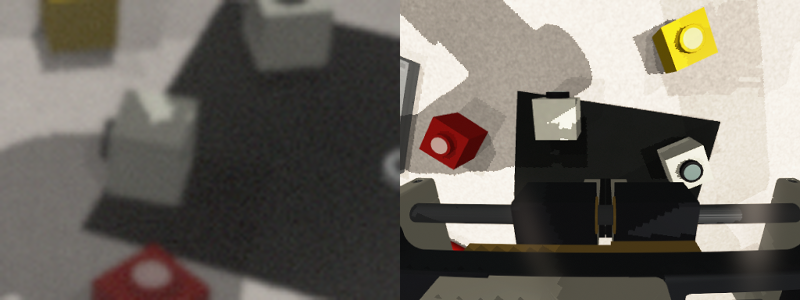

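Housing R now lies on its side. In the left panel its side face is at (150,160). In the right panel its upper face is at (533..580, 98..140), with the collar towards the robot. The underside faces away from the scene camera, so I will grip it, lift it and turn it for a look.

```bash
python3 - <<'E'
from h import *
w=r.capture("wrist")
P=ray(w,(np.array([[533,98],[580,98],[579,140],[535,139]])-[400,0])*1.28,.056)
print(P.round(4),P.mean(0));e=np.roll(P,-1,0)-P
print(np.linalg.norm(e,axis=1).round(4),np.degrees(np.arctan2(e[:,1],e[:,0])).round(1))
m=P.mean(0);print(tool([m[0],m[1],.15]))
E
```

```text
[[0.4533 0.0946 0.056 ]
 [0.4407 0.1494 0.056 ]
 [0.4913 0.1583 0.056 ]
 [0.5027 0.1041 0.056 ]] [0.4720371  0.12658552 0.056     ]
[0.0562 0.0514 0.0554 0.0503] [ 103.    10.   -78.2 -169.1]
[ 41.3 -57.8  27.5]
```

send_rows --steps '[{"dp": [15,-20,0],"roll": 0,"jaw": 100},{"dp": [41,-58,10],"roll": 0,"jaw": 100},{"dp": [41,-58,27],"roll": 0,"jaw": 100},{"dp": [41,-58,27],"roll": 0,"jaw": 100},{"dp": [41,-58,40],"roll": 0,"jaw": 100}]'

```text
time_s: 6.48
tcp_pos: [0.4738, 0.1254, 0.1383]
eef_rot: [180.0, 0.1, -166.8]
contact_force: [0.3, -0.1, 0.4]
gripper_width: 0.0449
gripper_force: 0.0
```

```bash
python3 - <<'E'
from h import *
print(tool([.472,.1266,.036]),r.get_state()["gripper_width"])
E
```

```text
[  1.7   1.5 102.3] 0.04485094792960973
```

send_rows --steps '[{"dp": [1,1,0],"roll": 0,"jaw": 100},{"dp": [1,1,0],"roll": 0,"jaw": 100},{"dp": [1,1,0],"roll": 0,"jaw": 100},{"dp": [1,1,0],"roll": 0,"jaw": 100},{"dp": [1,1,10],"roll": 0,"jaw": 100}]'

```text
time_s: 7.1
tcp_pos: [0.4724, 0.1266, 0.1279]
eef_rot: [180.0, 0.1, -166.8]
contact_force: [-1.0, -1.1, 0.2]
gripper_width: 0.087
gripper_force: 0.0
```

send_rows --steps '[{"dp": [0,0,30],"roll": 0,"jaw": 100},{"dp": [0,0,60],"roll": 0,"jaw": 100},{"dp": [0,0,85],"roll": 0,"jaw": 100},{"dp": [0,0,90],"roll": 0,"jaw": 100},{"dp": [0,0,90],"roll": 0,"jaw": 0}]' --newtons 15

```text
time_s: 7.72
tcp_pos: [0.4719, 0.1261, 0.0375]
eef_rot: [-180.0, -0.0, -166.8]
contact_force: [0.2, -0.6, 0.6]
gripper_width: 0.0825
gripper_force: 0.0
```

send_rows --steps '[{"dp": [0,0,0],"roll": 0,"jaw": 0},{"dp": [0,0,0],"roll": 0,"jaw": 0},{"dp": [0,0,0],"roll": 0,"jaw": 0},{"dp": [0,0,0],"roll": 0,"jaw": 0},{"dp": [0,0,0],"roll": 0,"jaw": 0}]' --newtons 15

```text
time_s: 8.35
tcp_pos: [0.4721, 0.1262, 0.0381]
eef_rot: [180.0, 0.0, -166.8]
contact_force: [-1.1, -0.9, 7.1]
gripper_width: 0.0519
gripper_force: 15.0
```

send_rows --steps '[{"dp": [0,0,-30],"roll": 0,"jaw": 0},{"dp": [0,0,-70],"roll": 0.15,"jaw": 0},{"dp": [0,0,-110],"roll": 0.33,"jaw": 0},{"dp": [0,0,-110],"roll": 0.5,"jaw": 0},{"dp": [0,0,-110],"roll": 0.68,"jaw": 0}]'

```text
time_s: 8.98
tcp_pos: [0.4716, 0.1262, 0.1479]
eef_rot: [179.9, -0.0, 153.9]
contact_force: [-0.2, -0.7, -1.7]
gripper_width: 0.0519
gripper_force: 15.0
```

send_rows --steps '[{"dp": [0,0,0],"roll": 0.18,"jaw": 0},{"dp": [0,0,0],"roll": 0.36,"jaw": 0},{"dp": [0,0,0],"roll": 0.54,"jaw": 0},{"dp": [0,0,0],"roll": 0.72,"jaw": 0},{"dp": [0,0,0],"roll": 0.72,"jaw": 0}]'

```text
time_s: 9.6
tcp_pos: [0.4948, 0.0722, 0.1353]
eef_rot: [179.2, -6.5, 117.3]
contact_force: [-0.4, -0.4, -2.3]
gripper_width: 0.0518
gripper_force: 15.0
```

```bash
python3 - <<'E'
from h import *
s=r.get_state();c=r.capture("scene");p=proj(c,[s["tcp_pos"]])[0].astype(int);print(p,s["joints"],s["gripper_width"])
crop(c,p[0]-40,p[1]-30,p[0]+40,p[1]+30,8,"s5.png")
E
```

```text
[291 145] [  25.56152936   10.85088959  -24.87503543   -8.10357213  -53.96183936
 -173.59985175] 0.05184788038923614
```

View pics/s5.png

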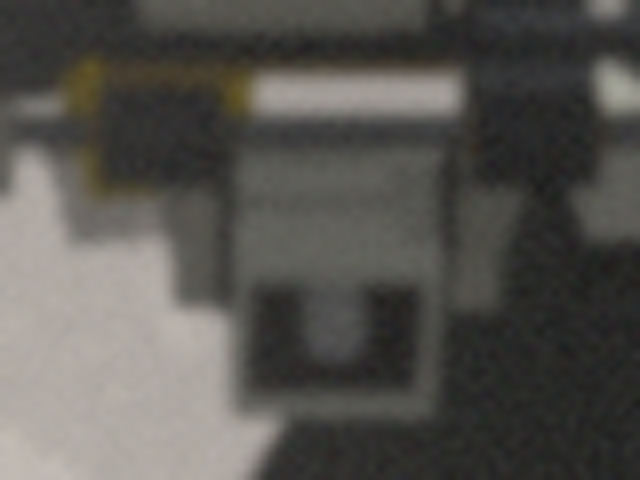

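The crop shows a light round boss at (335,330) inside the black cavity, so this is housing_a, the good one, and the other is faulty. Joint 6 is at its limit, so I turn back and set this one down on the mat.

send_rows --steps '[{"dp": [0,0,0],"roll": -0.18,"jaw": 0},{"dp": [0,0,0],"roll": -0.36,"jaw": 0},{"dp": [0,0,0],"roll": -0.54,"jaw": 0},{"dp": [0,0,0],"roll": -0.72,"jaw": 0},{"dp": [0,0,0],"roll": -0.9,"jaw": 0}]'

```text
time_s: 10.28
tcp_pos: [0.4944, 0.074, 0.1361]
eef_rot: [174.4, -3.3, 169.6]
contact_force: [-0.1, -0.5, -2.6]
gripper_width: 0.0518
gripper_force: 15.0
```

```bash
python3 - <<'E'
from h import *
s=r.get_state();print(s["tcp_pos"],s["eef_rot"],s["joints"],tool([.52,.12,.15]))
E
```

```text
[0.49441028 0.07396886 0.13607054] [174.4179557   -3.3193657  169.62297654] [  25.84597638   10.74719518  -24.93124463   -7.99967591  -53.95472782
 -121.69336491] [-16.   51.1 -10. ]
```

```bash
python3 - <<'E'
from h import *
for p in ([.535,.115,.13],[.535,.115,.07],[.535,.115,.043]):print(tool(p))
E
```

```text
[-32.8  47.    8.8]
[-36.3  41.2  68.4]
[-37.9  38.6  95.2]
```

send_rows --steps '[{"dp": [-16,24,4],"roll": 0,"jaw": 0},{"dp": [-33,47,9],"roll": 0,"jaw": 0},{"dp": [-35,44,40],"roll": 0,"jaw": 0},{"dp": [-36,41,68],"roll": 0,"jaw": 0},{"dp": [-36,41,68],"roll": 0,"jaw": 0}]'

```text
time_s: 10.9
tcp_pos: [0.5335, 0.1139, 0.0685]
eef_rot: [174.6, -3.6, 169.2]
contact_force: [-1.5, -0.8, -2.1]
gripper_width: 0.0517
gripper_force: 15.0
```

```bash
python3 - <<'E'
from h import *
s=r.get_state();print(s["eef_rot"],s["tcp_pos"])
print(tool([.535,.115,.043]))
E
```

```text
[174.5816774   -3.58106166 169.23968232] [0.53345406 0.11389629 0.06846469]
[-2.9 -1.  25.3]
```

send_rows --steps '[{"dp": [-2,-1,12],"roll": 0,"jaw": 0},{"dp": [-3,-1,20],"roll": 0,"jaw": 0},{"dp": [-3,-2,26],"roll": 0,"jaw": 0},{"dp": [-3,-2,27],"roll": 0,"jaw": 0},{"dp": [-3,-2,27],"roll": 0,"jaw": 0}]'

```text
time_s: 11.52
tcp_pos: [0.5371, 0.1143, 0.0434]
eef_rot: [174.4, -3.3, 169.2]
contact_force: [-1.1, -0.3, -1.8]
gripper_width: 0.0518
gripper_force: 15.0
```

send_rows --steps '[{"dp": [0,0,2],"roll": 0,"jaw": 0},{"dp": [0,0,4],"roll": 0,"jaw": 0},{"dp": [0,0,4],"roll": 0,"jaw": 100},{"dp": [0,0,4],"roll": 0,"jaw": 100},{"dp": [0,0,4],"roll": 0,"jaw": 100}]'

```text
time_s: 12.15
tcp_pos: [0.5369, 0.1147, 0.0392]
eef_rot: [174.4, -3.4, 169.2]
contact_force: [-0.4, 0.8, 0.3]
gripper_width: 0.0765
gripper_force: 0.0
```

send_rows --steps '[{"dp": [0,0,0],"roll": 0,"jaw": 100},{"dp": [0,0,0],"roll": 0,"jaw": 100},{"dp": [0,0,-35],"roll": 0,"jaw": 100},{"dp": [0,0,-80],"roll": 0,"jaw": 100},{"dp": [0,0,-130],"roll": 0,"jaw": 100}]'

```text
time_s: 12.78
tcp_pos: [0.5414, 0.1005, 0.1693]
eef_rot: [174.5, -3.4, 169.2]
contact_force: [0.4, 0.5, -0.5]
gripper_width: 0.0874
gripper_force: 0.0
```

```bash
python3 - <<'E'
from h import *
s=r.get_state();print(s["eef_rot"],s["tcp_pos"],s["joints"])
c=r.capture("top")["image"][90:210,90:250]
w=r.capture("wrist")["image"]
cv2.imwrite("pics/s6.png",np.hstack([cv2.resize(i,(400,300),interpolation=cv2.INTER_CUBIC) for i in (c,w)]))
E
```

```text
[174.45149068  -3.42556905 169.15267097] [0.54141768 0.10052898 0.16927582] [  26.21861984   13.18922292  -16.81139977   -7.52853288  -59.59228993
 -123.44041983]
```

View pics/s6.png

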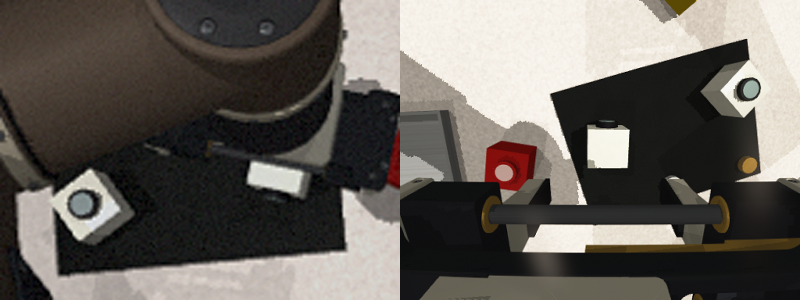

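A lies flat on the mat (right panel, 608,147). Now I push the left housing, which is faulty by elimination, towards heading -145°.

```bash
python3 - <<'E'
from h import *
print(tool([.5392,.336,.15]))
E
```

```text
[ 48.5 225.6  49.9]
```

send_rows --steps '[{"dp": [8,40,0],"roll": -0.15,"jaw": 0},{"dp": [18,85,0],"roll": -0.32,"jaw": 0},{"dp": [28,130,5],"roll": -0.48,"jaw": 0},{"dp": [38,175,10],"roll": -0.64,"jaw": 0},{"dp": [48,220,15],"roll": -0.8,"jaw": 0}]'

```text
time_s: 13.5
tcp_pos: [0.5363, 0.3277, 0.1773]
eef_rot: [173.7, 1.7, -145.0]
contact_force: [0.4, -0.3, 0.6]
gripper_width: 0.0431
gripper_force: 0.0
```

send_rows --steps '[{"dp": [0,0,0],"roll": 0,"jaw": 0},{"dp": [0,0,0],"roll": 0,"jaw": 0},{"dp": [0,0,0],"roll": 0,"jaw": 0},{"dp": [0,0,0],"roll": 0,"jaw": 0},{"dp": [0,0,0],"roll": 0,"jaw": 0}]'

```text
time_s: 14.12
tcp_pos: [0.5368, 0.3258, 0.1779]
eef_rot: [173.7, 1.7, -145.3]
contact_force: [0.5, -0.0, 0.5]
gripper_width: 0.0007
gripper_force: 0.0
```

```bash
python3 - <<'E'
from h import *
s=r.get_state();print(s["eef_rot"],s["joints"])
for z in (.15,.08,.044):print(tool([.5392,.336,z]))
E
```

```text
[ 173.67962176    1.676311   -145.32647046] [ 45.35491092  18.24381535  -8.74014827  -6.79155782 -60.3675499
 -97.3643824 ]
[-7.   3.9 28.7]
[-4.9 -3.8 98.3]
[ -3.9  -7.7 134.1]
```

send_rows --steps '[{"dp": [-7,4,28],"roll": 0,"jaw": 0},{"dp": [-6,0,63],"roll": 0,"jaw": 0},{"dp": [-5,-4,98],"roll": 0,"jaw": 0},{"dp": [-4,-7,130],"roll": 0,"jaw": 0},{"dp": [-4,-8,134],"roll": 0,"jaw": 0}]'

```text
time_s: 14.75
tcp_pos: [0.5381, 0.3351, 0.0416]
eef_rot: [173.7, 1.4, -145.3]
contact_force: [-1.1, -0.6, -0.4]
gripper_width: 0.0003
gripper_force: 0.0
```

send_rows --steps '[{"dp": [4,0,0],"roll": 0,"jaw": 0},{"dp": [8,0,0],"roll": 0,"jaw": 0},{"dp": [11,0,0],"roll": 0,"jaw": 0},{"dp": [14,0,-2],"roll": 0,"jaw": 0},{"dp": [17,0,-6],"roll": 0,"jaw": 0}]'

```text
time_s: 15.38
tcp_pos: [0.5254, 0.326, 0.0498]
eef_rot: [173.7, 1.7, -145.3]
contact_force: [0.4, -0.4, 0.3]
gripper_width: 0.0006
gripper_force: 0.4
```

send_rows --steps '[{"dp": [4,0,-5],"roll": 0,"jaw": 0},{"dp": [8,0,-10],"roll": 0,"jaw": 0},{"dp": [12,0,-14],"roll": 0,"jaw": 0},{"dp": [16,0,-17],"roll": 0,"jaw": 0},{"dp": [20,0,-19],"roll": 0,"jaw": 0}]'

```text
time_s: 16.0
tcp_pos: [0.5101, 0.3129, 0.0681]
eef_rot: [173.7, 1.7, -145.3]
contact_force: [0.4, 2.8, 2.5]
gripper_width: 0.0004
gripper_force: 1.3
```

send_rows --steps '[{"dp": [5,0,-3],"roll": 0,"jaw": 0},{"dp": [10,0,-5],"roll": 0,"jaw": 0},{"dp": [15,0,-6],"roll": 0,"jaw": 0},{"dp": [20,0,-7],"roll": 0,"jaw": 0},{"dp": [26,0,-8],"roll": 0,"jaw": 0}]'

```text
time_s: 16.62
tcp_pos: [0.4895, 0.2979, 0.0761]
eef_rot: [173.7, 1.8, -145.2]
contact_force: [-1.2, 2.0, 9.8]
gripper_width: 0.0004
gripper_force: 4.3
```

send_rows --steps '[{"dp": [4,0,-5],"roll": 0,"jaw": 0},{"dp": [4,0,-40],"roll": 0,"jaw": 100},{"dp": [0,0,-90],"roll": 0,"jaw": 100},{"dp": [-20,0,-110],"roll": 0,"jaw": 100},{"dp": [-20,0,-110],"roll": 0,"jaw": 100}]'

```text
time_s: 17.25
tcp_pos: [0.5103, 0.2968, 0.1859]
eef_rot: [173.7, 1.8, -145.3]
contact_force: [-1.7, -0.2, -0.3]
gripper_width: 0.035
gripper_force: 0.0
```

```bash
python3 - <<'E'
from h import *
s=r.get_state();print(s["eef_rot"],s["tcp_pos"],s["joints"])
c=r.capture("scene");p=proj(c,[[.48,.29,.03]])[0].astype(int)
c=c["image"][p[1]-45:p[1]+45,p[0]-60:p[0]+60]
w=r.capture("wrist")["image"]
cv2.imwrite("pics/s7.png",np.hstack([cv2.resize(i,(400,300),interpolation=cv2.INTER_CUBIC) for i in (c,w)]))
E
```

```text
[ 173.68499489    1.7644497  -145.28466737] [0.51033403 0.29679542 0.18592112] [ 45.21182954  14.51957474 -12.88922082  -6.81088548 -59.878954
 -97.11775257]
```

View pics/s7.png

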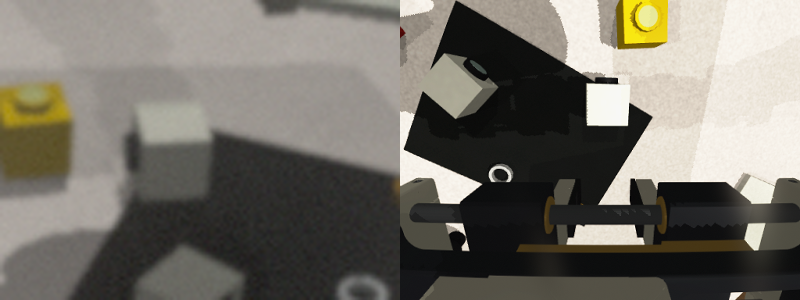

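The left housing has tipped over: its upper face is at (587..629, 84..125) in the right panel, collar towards the robot. I have used all my pictures, so I check by numbers from here.

```bash
python3 - <<'E'
from h import *
w=r.capture("wrist")
P=ray(w,(np.array([[587,84],[629,84],[629,125],[587,125]])-[400,0])*1.28,.056)
m=P.mean(0);e=np.roll(P,-1,0)-P
print(m,np.linalg.norm(e,axis=1).round(4),np.degrees(np.arctan2(e[:,1],e[:,0])).round(1))
# refine: white blob in wrist near there
g=cv2.cvtColor(w["image"],cv2.COLOR_BGR2GRAY);g=g[95:170,230:305]
n,l,st,ce=cv2.connectedComponentsWithStats((g>170).astype(np.uint8));i=1+st[1:,4].argmax();print(st[i],ce[i])
ys,xs=np.where(l==i);rc=cv2.minAreaRect(np.c_[xs,ys].astype(np.float32));print(rc)
print(ray(w,[np.array(rc[0])+[230,95]],.056))
for z in (.12,.07,.038):print(tool([m[0],m[1],z]))
E
```

```text
[0.45286013 0.27958459 0.056     ] [0.0504 0.05   0.0532 0.0489] [ 124.8   36.7  -56.4 -146.5]
[   9    0   66   67 3613] [41.08690839 34.2435649 ]
((41.5, 33.0), (66.0, 65.0), 90.0)
[[0.44524531 0.28005573 0.056     ]]
[56.3 11.4 63.4]
[ 57.6   6.  113. ]
[ 58.4   2.4 144.8]
```

send_rows --steps '[{"dp": [30,6,20],"roll": 0,"jaw": 100},{"dp": [56,11,60],"roll": 0,"jaw": 100},{"dp": [56,11,63],"roll": 0,"jaw": 100},{"dp": [56,11,63],"roll": 0,"jaw": 100},{"dp": [56,11,63],"roll": 0,"jaw": 100}]'

```text
time_s: 18.02
tcp_pos: [0.4555, 0.2809, 0.1222]
eef_rot: [173.7, 1.7, -145.3]
contact_force: [-0.1, 1.1, 0.1]
gripper_width: 0.0871
gripper_force: 0.0
```

```bash
python3 - <<'E'
from h import *
for z in (.07,.038):print(tool([.453,.2796,z]))
E
```

```text
[ 4.4 -5.3 51.8]
[ 5.3 -8.8 83.6]
```

send_rows --steps '[{"dp": [4,-4,30],"roll": 0,"jaw": 100},{"dp": [4,-6,55],"roll": 0,"jaw": 100},{"dp": [5,-8,78],"roll": 0,"jaw": 100},{"dp": [5,-9,83],"roll": 0,"jaw": 100},{"dp": [5,-9,83],"roll": 0,"jaw": 0}]' --newtons 15

```text
time_s: 18.65
tcp_pos: [0.4531, 0.2793, 0.0385]
eef_rot: [173.7, 1.7, -145.3]
contact_force: [-1.4, -0.6, -0.4]
gripper_width: 0.0819
gripper_force: 0.0
```

send_rows --steps '[{"dp": [0,0,0],"roll": 0,"jaw": 0},{"dp": [0,0,0],"roll": 0,"jaw": 0},{"dp": [0,0,0],"roll": 0,"jaw": 0},{"dp": [0,0,0],"roll": 0,"jaw": 0},{"dp": [0,0,0],"roll": 0,"jaw": 0}]'

```text
time_s: 19.27
tcp_pos: [0.4529, 0.2793, 0.0386]
eef_rot: [173.7, 1.7, -145.2]
contact_force: [-1.6, -0.4, 5.6]
gripper_width: 0.0548
gripper_force: 14.9
```

send_rows --steps '[{"dp": [0,0,-10],"roll": 0,"jaw": 0},{"dp": [0,0,-40],"roll": 0,"jaw": 0},{"dp": [0,0,-80],"roll": 0,"jaw": 0},{"dp": [0,0,-110],"roll": 0,"jaw": 0},{"dp": [0,0,-110],"roll": 0,"jaw": 0}]'

```text
time_s: 19.9
tcp_pos: [0.4578, 0.2679, 0.1501]
eef_rot: [173.6, 1.9, -145.3]
contact_force: [0.2, 0.0, -1.6]
gripper_width: 0.0548
gripper_force: 14.5
```

```bash
python3 - <<'E'
from h import *
print(tool([.521,-.192,.16]),r.get_state()["joints"])
E
```

```text
[ 209.6 -409.6  -62.7] [ 47.16415372  11.03580423 -22.71078309  -7.23441162 -53.22214543
 -98.15304696]
```

send_rows --steps '[{"dp": [15,-30,-5],"roll": 0,"jaw": 0},{"dp": [35,-70,-11],"roll": 0,"jaw": 0},{"dp": [57,-112,-17],"roll": 0,"jaw": 0},{"dp": [80,-155,-24],"roll": 0,"jaw": 0},{"dp": [102,-200,-31],"roll": 0,"jaw": 0}]'

```text
time_s: 20.52
tcp_pos: [0.4872, 0.0414, 0.1523]
eef_rot: [173.6, 1.6, -145.3]
contact_force: [0.5, 0.1, -2.0]
gripper_width: 0.0549
gripper_force: 14.5
```

send_rows --steps '[{"dp": [22,-43,-7],"roll": 0,"jaw": 0},{"dp": [45,-88,-13],"roll": 0,"jaw": 0},{"dp": [67,-130,-20],"roll": 0,"jaw": 0},{"dp": [85,-170,-25],"roll": 0,"jaw": 0},{"dp": [102,-200,-31],"roll": 0,"jaw": 0}]'

```text
time_s: 21.15
tcp_pos: [0.5185, -0.183, 0.1576]
eef_rot: [173.6, 1.6, -145.3]
contact_force: [-0.7, 1.2, -1.7]
gripper_width: 0.0544
gripper_force: 14.5
```

```bash
python3 - <<'E'
from h import *
for z in (.1,.06,.042):print(tool([.521,-.192,z]))
print(r.get_state()["joints"])
E
```

```text
[  4.7 -15.2  56.2]
[  5.8 -19.7  95.9]
[  6.2 -21.7 113.8]
[ -3.35795084  15.4912317  -15.65422518  -6.82946592 -61.76444876
 -48.50111453]
```

send_rows --steps '[{"dp": [4,-13,25],"roll": 0,"jaw": 0},{"dp": [5,-15,56],"roll": 0,"jaw": 0},{"dp": [6,-19,90],"roll": 0,"jaw": 0},{"dp": [6,-21,105],"roll": 0,"jaw": 0},{"dp": [6,-22,113],"roll": 0,"jaw": 0}]'

```text
time_s: 21.78
tcp_pos: [0.5221, -0.1907, 0.0433]
eef_rot: [173.6, 1.6, -145.3]
contact_force: [0.4, 0.8, -1.1]
gripper_width: 0.0543
gripper_force: 14.5
```

send_rows --steps '[{"dp": [0,0,1],"roll": 0,"jaw": 0},{"dp": [0,0,2],"roll": 0,"jaw": 0},{"dp": [0,0,2],"roll": 0,"jaw": 100},{"dp": [0,0,2],"roll": 0,"jaw": 100},{"dp": [0,0,2],"roll": 0,"jaw": 100}]'

```text
time_s: 22.4
tcp_pos: [0.5226, -0.1906, 0.0426]
eef_rot: [173.7, 1.7, -145.3]
contact_force: [-0.3, -0.3, -0.4]
gripper_width: 0.0788
gripper_force: 0.0
```

send_rows --steps '[{"dp": [0,0,0],"roll": 0,"jaw": 100},{"dp": [0,0,0],"roll": 0,"jaw": 100},{"dp": [0,0,-30],"roll": 0,"jaw": 100},{"dp": [0,0,-70],"roll": 0,"jaw": 100},{"dp": [0,0,-120],"roll": 0,"jaw": 100}]'

```text
time_s: 23.02
tcp_pos: [0.5264, -0.2033, 0.1619]
eef_rot: [173.6, 1.6, -145.3]
contact_force: [0.4, -0.2, 0.4]
gripper_width: 0.0875
gripper_force: 0.0
```

```bash
python3 - <<'E'
from h import *
def chk(name,R0):
    c=r.capture(name);im=c["image"]
    for lab,C,psi in R0:
        p=proj(c,[[C[0],C[1],.056]])[0].astype(int);k=40
        y0=max(p[1]-k,0);x0=max(p[0]-k,0)
        h=cv2.cvtColor(im[y0:p[1]+k,x0:p[0]+k],cv2.COLOR_BGR2HSV)
        m=((h[...,2]>150)&(h[...,1]<60)).astype(np.uint8)
        n,l,st,ce=cv2.connectedComponentsWithStats(m)
        for i in range(1,n):
            if st[i,4]>60:
                ys,xs=np.where(l==i);q=cv2.boxPoints(cv2.minAreaRect(np.c_[xs,ys].astype(np.float32)))+[x0,y0]
                P=ray(c,q,.056);print(name,lab,st[i],P.mean(0).round(3),np.linalg.norm(np.diff(P,axis=0),axis=1).round(3))
L=[("A",(.535,.115),0),("B",(.521,-.192),0)]
chk("wrist",L[1:]);chk("top",L)
E
```

```text
wrist B [67  1 13 15 63] [ 0.477 -0.184  0.056] [0.004 0.018 0.005]
wrist B [  15   18   65   52 2251] [ 0.521 -0.184  0.056] [0.06  0.051 0.064]
top A [ 61   0  12  56 362] [0.567 0.051 0.056] [0.027 0.136 0.027]
top A [ 27  28  25  24 449] [0.539 0.119 0.056] [0.051 0.054 0.051]
top A [ 10  76  42   4 104] [0.445 0.139 0.056] [0.007 0.1   0.007]
top B [ 28   0  31  10 195] [ 0.611 -0.199  0.056] [0.019 0.074 0.019]
top B [ 27   8  26  17 246] [ 0.581 -0.19   0.056] [0.039 0.061 0.039]
top B [46 22 13 11 63] [ 0.552 -0.221  0.056] [0.017 0.027 0.017]
top B [ 68  36  12  44 352] [ 0.479 -0.271  0.056] [0.027 0.104 0.026]
top B [ 37  48  30  32 551] [ 0.464 -0.218  0.056] [0.079 0.067 0.079]
```

send_rows --steps '[{"dp": [25,-35,-20],"roll": 0,"jaw": 100},{"dp": [55,-80,-40],"roll": 0,"jaw": 100},{"dp": [85,-120,-50],"roll": 0,"jaw": 100},{"dp": [115,-165,-60],"roll": 0,"jaw": 100},{"dp": [145,-205,-60],"roll": 0,"jaw": 100}]'

```text
time_s: 23.75
tcp_pos: [0.5271, -0.4615, 0.1948]
eef_rot: [173.8, 1.7, -145.3]
contact_force: [0.6, 0.3, 0.3]
gripper_width: 0.0876
gripper_force: 0.0
```

```bash
python3 - <<'E'
from h import *
c=r.capture("top");g=cv2.cvtColor(c["image"],cv2.COLOR_BGR2GRAY)
for C in((.539,.119),(.521,-.184)):
    p=proj(c,[[*C,.056]])[0].astype(int)
    print(p);
    for row in g[p[1]-26:p[1]+27:3,p[0]-26:p[0]+27:2]:print("".join("%x"%(v//16) for v in row))
print(r.get_state()["tcp_pos"])
E
```

```text
[200 155]
1111111111111111111111111cd
1111111111110110111111121cd
0111111101111111112111111ce
11111101111111111111211117d
11111111111111111111111117e
1111111114ec86410001112113d
111101111bddddddddea200113c
111111110cdddddddcde521001d
111211015dddddddcdd9611110d
11111111bdddddddcde7500101d
10111110ddddddddcdd5301001c
11111113dddddddddd96111111d
0111111113425accdd75010011b
111111011112220015630111115
101111111111111111111211113
111011110112111111111211112
111111111011111111111211111
101101111111110111111121221
[325 161]
899999999999999999888888888
999988889988999999999999999
999999987888899999999999999
899897888888889999999999999
988887888888888ec9599998999
999888888888beddda555999999
9999888888bddddddda55599999
99999888eeeededdddda5559999
98899979eeeddddddddda556999
99999887aedeeeeedddddc55699
9999888879eedddddddd4569999
99998888878eeeddee006599999
998888888777eee612459999999
998888888877793146999999999
998888888888888898998999999
999988888888889999999999999
999998988989999999999999999
999999889999999999999999999
[ 0.52535215 -0.46640143  0.19239278]
```

Both housings show a plain white upper face with the collar at the side, at the expected spots: A on the mat, B near the tray centre. The arm is clear.

```bash
python3 -c "
from plant import r
print(r.close_job())"
```

```text
the job is handed in; nothing more can be done
None
```

I handed the job in at about 24 s: the housing with the boss lies on its side on the mat, and the other lies on its side in the reject tray, judged faulty by elimination because I saw the boss in the first and never looked inside the second.

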